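# Book in a weighed load: print, count, tare

## Robot

A 6-joint arm with a two-finger parallel gripper is mounted at the origin on the work surface. World frame = base frame: x ahead of the robot, y to its left, z up, the work surface at z = 0. Lengths are in m, angles in rad, forces in N, time in s.
With the tool pointing down it reaches from about 0.275 to 1 m from the base axis. Payload 8.4 kg.
Tool frame: the origin (TCP) lies on the centre line of the jaws, within the pads' length; the fingertips stand 17 mm ahead of it and the grasp point (between the pads) lies 2 mm behind it (bot.tcp_to_tips is the z of the fingertips in the tool frame, in m); z points along the fingers, y is the line along which they close (so a half turn about z gives the same grasp; the last joint's range is limited). The gripper opens to 85 mm and grips with 20 to 120 N. Pads are 22 mm wide; open, the fingers measure 114 mm over their backs; the gripper's body (76 mm by 85 mm) begins 54 mm behind the grasp point. The pads swing forward as they close: fully open they stand 13 mm farther back than shut.
Start: joints at [1.125, 0.353, 1.633, -0, 1.155, -0.002], TCP at [0.268, 0.564, 0.248] pointing down, gripper open.
Joint ranges: [-2.63, 2.63], [-0.92, 2.1], [0.06, 2.66], [-1.3, 4.44], [0, 2.69], [-3.02, 3.02]. Speed limits (rad/s): [2.22, 2.22, 2.79, 3.14, 3.14, 3.14].

## Interface

Orientations are given as a unit quaternion [x, y, z, w].
In Python, from workcell import bot, hand, kinematics, get_obs, vision, hand_in gives the robot as it stands. The module is installed in compiled form; this text tells all that it offers. Calls block until the motion is done:
- bot.reach(position, orientation): joint-space move of the TCP to a pose.
- bot.servo_line(position, ori=None, velocity=0.15): straight line of the TCP; ori=None keeps the orientation; velocity is the mean speed in m/s.
- bot.goto_joints(angles): joint-space move.
- hand.move_gripper(opening, strength=None): finger opening in m; strength is the grip in N (None keeps the last); returns when the fingers have stopped.
- bot.dwell(seconds).
- kinematics.solve_ik(position, orientation): joint angles nearest the present ones, or None.
- get_obs(): the state.
- vision.read_camera(name): name is "scene" or "top"; returns a dict with "frame" (420x560x3 uint8, red, green, blue), "intrinsics" (3x3 intrinsics, pixels), "dist" ([k1, k2, p1, p2, k3] as OpenCV has them; the pictures are not rectified), "view" (4x4, takes a point from world to camera coordinates). Camera axes: x right, y down, z forward; pixel columns grow to the right and rows downward; lengths in m; the calibration is good to about 2 mm. A picture is of the moment at which its call begins. There is no depth.
A pose or a line that the arm cannot do raises bot.IKError and nothing moves.
- hand_in(): hands the job in; it is judged then, once.
The state is a dict: "time_s": time; "joint_pos": joint angles; "joint_vel": joint speeds; "joint_efforts": joint torques, N m; "position": TCP position; "orientation": TCP orientation; "wrist_force": force on the tool from outside, world axes, zero at the start; "ft_torque": the same for the moment, N m; "gripper_width": finger opening in m; "grip_force": force on a finger pad.
Only numpy, scipy, OpenCV 4.12 (cv2) and the standard library are available. Lean on these libraries where they do the work, as an engineer would, in place of code of your own. Each camera call takes 0.05 s, during which the arm holds its last target. There are 200 camera calls.

## Task

The plugs on the bench scale have been weighed: book them in by pressing the scale's print key (the square one at the right-hand end of the row, seen from the robot), then click the tally counter by pressing down its plunger, and then press the tare key (the wide bar at the left-hand end of the row), so that the scale is ready for the next plug. Press each one down lightly with the fingertips and let it come up again, one at a time and no other key, without touching the pan or the plugs that stand on it. Do not pick anything up: the counter stays standing where it is, and everything else on the bench is left alone.

Things in the scene. Friction and masses are not known exactly. Their poses are not given: they have to be found in the camera images.
- scale: bench scale, fixed, 300 mm deep (x), 260 mm wide (y); origin under its centre at counter level, x to its back (away from the robot, within 0.2 rad), y to the left. In front a level key deck 50 mm high; keys in a row 122 mm before the origin, from the left: wide bar (tare), small round (power), small round (unit), square (print). Behind them the display (from x -88 mm, 85 mm high) and the pan.
- key_print_top (a point): centre of the top of the PRINT key: the square key, 22 x 22 mm, at the right-hand end of the row (y -85 mm in the scale's frame), its top 9 mm above the deck, 59 mm above the counter. The next key to it, small and round, is 57 mm away.
- key_print (a joint): print key, plain grey, its top still 4 mm above the deck when fully down. Its joint reads 0 when up and 0.005 m when fully down; spring, 1.5 N at the start to 5 N at the bottom, soft stop there (over 20 N is too hard), comes up by itself. It counts as pressed beyond 3 mm.
- key_tare_top (a point): centre of the top of the TARE key: the wide bar, 46 mm along the row by 18 mm, at the left-hand end of the row (y +85 mm), its top 9 mm above the deck, 59 mm above the counter. The next key to it, small and round, is 57 mm away.
- key_tare (a joint): tare key, plain grey, its top still 4 mm above the deck when fully down. Its joint reads 0 when up and 0.005 m when fully down; spring, 1.5 N at the start to 5 N at the bottom, soft stop there (over 20 N is too hard), comes up by itself. It counts as pressed beyond 3 mm.
- key_power (a joint): power key, small and round, 18 mm across, at y +28 mm in the scale's frame, same height, travel and spring as the others. Must not be pressed.
- key_unit (a joint): unit key, small and round, 18 mm across, at y -28 mm in the scale's frame, same height, travel and spring as the others. Must not be pressed.
- pan: the scale's steel pan, 190 x 220 mm, its top face 82 mm above the counter; its origin is 12 mm below that face, under the pan's centre, 55 mm behind the scale's origin. Three plugs stand on it. Must not be touched.
- tally: desk tally counter, loose, about 0.5 kg, left or right of the scale: foot plate 95 x 80 x 8 mm, aluminium case 72 x 62 mm, its flat top 50 mm up, with four white number wheels in a dark window in front, a round plunger behind, a black reset knob low on the right. Origin at the centre of its underside, x to its back (away from the robot, within 0.5 rad), y to its left.
- tally_plunger_top (a point): centre of the top of the tally counter's plunger, a plain steel disc 22 mm across, 67 mm above the counter, 14 mm behind the counter's centre, 13 mm above the collar that surrounds it (26 mm across).
- tally_plunger (a joint): the tally's plunger: 0 when up, 0.006 m when fully down; spring, 1.5 N at the start to 5 N at the bottom, soft stop there (over 20 N is too hard), comes up by itself. It counts as pressed beyond 3.5 mm.
- pan_plug_a: nylon valve plug on the pan, flange 70 mm across, stem 40 mm across, 70 mm tall (its top 152 mm above the counter); origin at the centre of its underside. Stands in the left front part of the pan, part of the load being weighed. Must not be touched.
- pan_plug_b: the same, in the right front part of the pan.
- pan_plug_c: the same, in the middle of the back part of the pan.
- plug_a: loose nylon valve plug standing on the counter, round foot, flange 76 mm across, hollow stem 48 mm across, 85 mm tall; origin at the centre of its underside. Bystander: leave it alone.
- plug_b: loose nylon valve plug standing on the counter, round foot, flange 76 mm across, hollow stem 44 mm across, 75 mm tall; origin at the centre of its underside. Bystander: leave it alone.
- plug_c: loose nylon valve plug standing on the counter, round foot, flange 76 mm across, hollow stem 34 mm across, 68 mm tall; origin at the centre of its underside. Bystander: leave it alone.
- plug_d: loose nylon valve plug standing on the counter, round foot, flange 72 mm across, hollow stem 50 mm across, 80 mm tall; origin at the centre of its underside. Bystander: leave it alone.
- jar: squat round jar of O-rings, greyish clear sides and a broad white lid, 76 mm across, 59 mm tall, loose, on the other side of the scale from the tally counter; origin at the centre of its underside. Bystander: leave it alone.
- caliper: digital caliper lying flat on the right part of the counter, 235 mm long; origin under the middle of its beam. Bystander: leave it alone.
- pick: O-ring pick with a black handle, 170 mm long, lying on the left part of the counter; origin at its underside. Bystander: leave it alone.
Mind the look-alikes: they are no part of the job. Leave any green or purple look-alike of the tally alone.

How it is judged:
By the outcome, as a careful person would: the job done as asked, in the order asked, and still so for the second after the job is handed in, with the robot touching nothing.
It also fails if it takes over 48 s, if anything falls off the work surface, if the arm or the gripper's body presses on something with over 40 N, if the wrist force passes 120 N, or if a joint passes its speed limit or range.

## Working session

There is one attempt and no reset: what is moved stays moved. The work goes in short steps, each a Python script; the robot and the scene stay as the last script left them, time stands still between calls to the robot, and variables do not carry over. Pictures are saved under pics/ and viewed, at most 10 in all, crops included, and the job is handed in when it is done.

```bash
mkdir -p pics
python3 - <<'E'
from workcell import *
import cv2,pickle
d={}
for n in("scene","top"):
    r=vision.read_camera(n); d[n]=r
    cv2.imwrite(f"pics/{n}1.png",cv2.resize(r["frame"][:,:,::-1],(784,588),interpolation=cv2.INTER_CUBIC))
    print(n,r["intrinsics"],r["dist"],r["view"])
pickle.dump(d,open("cams.pkl","wb"))
o=get_obs();print(o["time_s"],o["orientation"],o["wrist_force"],bot.tcp_to_tips)
E
```

```text
scene [[414.43735814   0.         278.33498352]
 [  0.         414.43735814 216.25254686]
 [  0.           0.           1.        ]] [-0.11350282  0.          0.          0.          0.        ] [[-7.84948074e-01  6.19561158e-01 -7.02504756e-04  3.78901030e-01]
 [ 4.00486440e-01  5.06527311e-01 -7.63571015e-01 -1.83352836e-01]
 [-4.72723104e-01 -5.99644941e-01 -6.45723479e-01  1.66528045e+00]
 [ 0.00000000e+00  0.00000000e+00  0.00000000e+00  1.00000000e+00]]
top [[437.58327942   0.         277.25556126]
 [  0.         437.58327942 209.54512617]
 [  0.           0.           1.        ]] [-0.00321703  0.          0.          0.          0.        ] [[-1.20441469e-03 -9.99882893e-01  1.52561075e-02  4.70057954e-02]
 [-9.88684890e-01 -1.09780811e-03 -1.50003280e-01  5.49697078e-01]
 [ 1.50002462e-01 -1.52641491e-02 -9.88567786e-01  1.39439729e+00]
 [ 0.00000000e+00  0.00000000e+00  0.00000000e+00  1.00000000e+00]]
0.1 [ 2.20103623e-01  9.75476302e-01 -5.96957901e-04 -1.49961378e-04] [-0.83874485  0.69047013  0.79359581] 0.017
```

View pics/scene1.png

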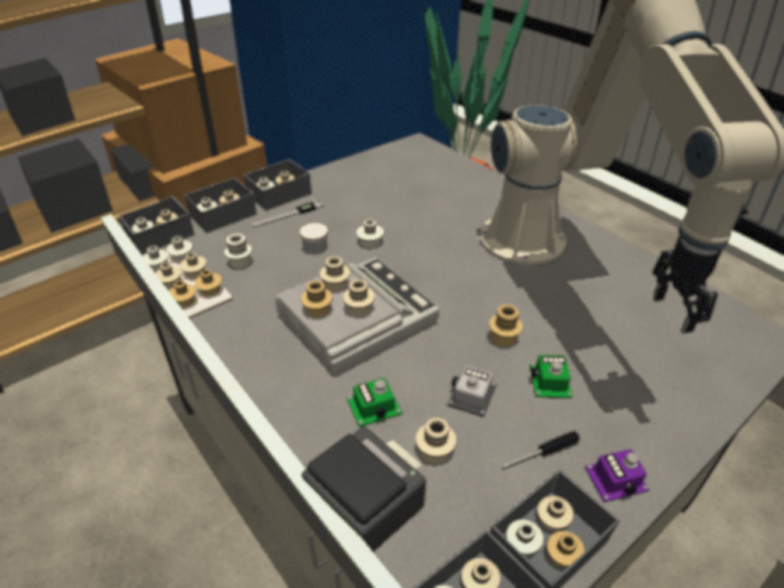

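View pics/top1.png

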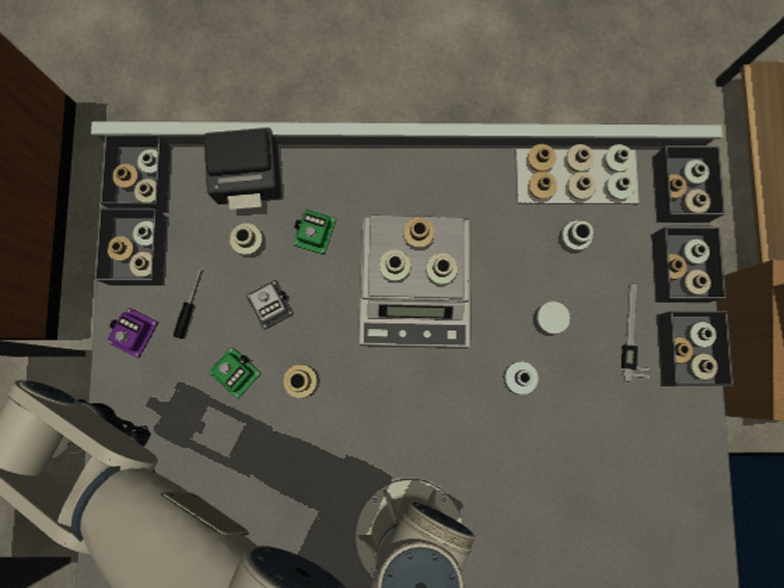

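The pictures show the scale at about (415,280) px in the top view, with its key row at y≈333. The grey tally is at (270,303), and the green and purple ones are look-alikes. Next I'll enlarge the scale keys and the grey tally.

Run:
```python
import pickle,cv2,numpy as np
d=pickle.load(open("cams.pkl","rb"))
def crop(n,u,v,w,h,s): return cv2.resize(d[n]["frame"][v:v+h,u:u+w,::-1],(w*s,h*s),interpolation=cv2.INTER_CUBIC)
a=crop("top",252,212,88,40,9)  # scale keys
b=crop("top",168,194,44,44,5); c=crop("scene",315,255,44,44,5)
bc=np.zeros((220,792,3),np.uint8); bc[:,:220]=b; bc[:,240:460]=c
cv2.imwrite("pics/crop.png",np.vstack([a,bc]))
```

```text
(no output)
```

View pics/crop.png

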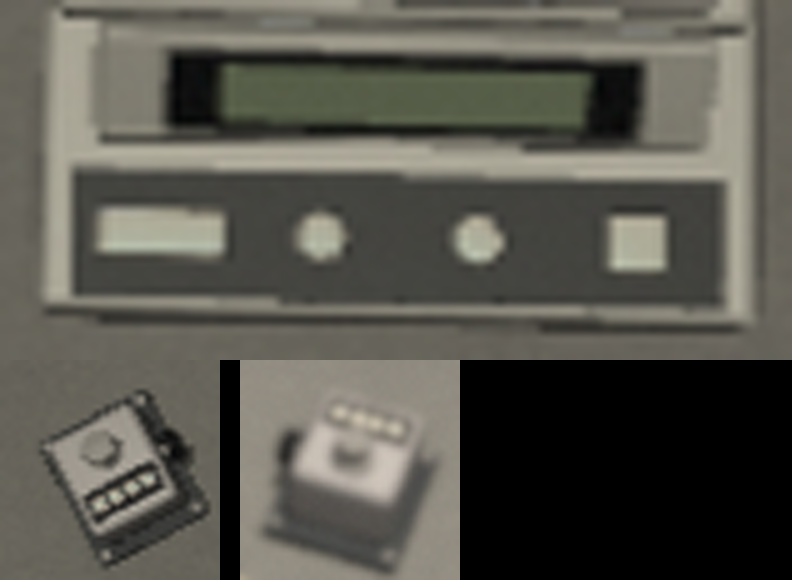

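```bash
cat > h.py <<'E'
import pickle,cv2,numpy as np
d=pickle.load(open("cams.pkl","rb"))
def ray(n,px):
    c=d[n];R=c["view"][:3,:3];t=c["view"][:3,3]
    q=cv2.undistortPoints(np.array([[px]],float),c["intrinsics"],np.array(c["dist"]))[0,0]
    return -R.T@t, R.T@np.array([*q,1])
def at(n,px,z):
    C,v=ray(n,px); return C+v*(z-C[2])/v[2]
def cr(x,y,u,v,s): return ((x+.5)/s-.5+u,(y+.5)/s-.5+v)
E
python3 - <<'E'
from h import *
from workcell import kinematics
K={n:at("top",cr(x,y,252,212,9),.059) for n,x,y in(("tare",161,231),("power",321,236),("unit",478,239),("print",638,243))}
for n,p in K.items():print(n,p.round(4))
a=(K["tare"]-K["print"]);print("len",np.linalg.norm(a)," yaw",np.arctan2(-a[0],a[1]))
print("plunger top",at("top",cr(103,87,168,194,5),.067)," scene",at("scene",cr(109,90,315,255,5),.067))
# foot centre from corners of foot (z .008): front, left, back, right
P=[at("top",cr(x,y-360,168,194,5),.008) for x,y in((107,565),(42,446),(143,394),(206,510))]
print(np.mean(P,0),np.diff(np.array(P+P[:1]),axis=0).round(3))
# green tops, scene cross-check of keys: project
c=d["scene"]
for n,p in K.items(): print(n,cv2.projectPoints(p[None],cv2.Rodrigues(c["view"][:3,:3])[0],c["view"][:3,3],c["intrinsics"],np.array(c["dist"]))[0].ravel()*1.4)
yaw=np.arctan2(-a[0],a[1])
for p in list(K.values()):
  print(kinematics.solve_ik([p[0],p[1],.08],[np.sin(yaw/2)*1,np.cos(yaw/2),0,0]),end=" ");print(kinematics.solve_ik([p[0],p[1],.08],[np.cos(yaw/2),np.sin(yaw/2),0,0]))
E
```

```text
tare [0.4572 0.0724 0.059 ]
power [0.4554 0.0154 0.059 ]
unit [ 0.4543 -0.0407  0.059 ]
print [ 0.4529 -0.0978  0.059 ]
len 0.17027467017887052  yaw -0.025086636707486856
plunger top [0.5407302  0.33322963 0.067     ]  scene [0.54609556 0.34338783 0.067     ]
[0.52824513 0.32949857 0.008     ] [[ 0.08   0.046  0.   ]
 [ 0.035 -0.066  0.   ]
 [-0.078 -0.044  0.   ]
 [-0.037  0.065  0.   ]]
tare [417.18501588 299.09190436]
power [402.46189543 286.93871754]
unit [388.4806277  275.68576863]
print [374.99838979 264.70528485]
[ 1.53860975e-01  3.54782539e-01  2.10636294e+00 -4.44089210e-16
  6.80447173e-01 -1.44202199e+00] [ 1.53860975e-01  3.54782539e-01  2.10636294e+00 -4.44089210e-16
  6.80447173e-01  1.74974394e+00]
[ 3.04622074e-02  3.46239569e-01  2.12121403e+00 -4.44089210e-16
  6.74139056e-01 -1.56542076e+00] [ 3.04622074e-02  3.46239569e-01  2.12121403e+00 -4.44089210e-16
  6.74139056e-01  1.62634517e+00]
[-9.25263140e-02  3.46818430e-01  2.12021040e+00 -4.44089210e-16
  6.74563824e-01 -1.68840928e+00] [-9.25263140e-02  3.46818430e-01  2.12021040e+00 -4.44089210e-16
  6.74563824e-01  1.50335665e+00]
[-2.15922427e-01  3.55336628e-01  2.10539684e+00 -4.44089210e-16
  6.80859189e-01 -1.81180539e+00] [-2.15922427e-01  3.55336628e-01  2.10539684e+00 -4.44089210e-16
  6.80859189e-01  1.37996054e+00]
```

The keys fit the sheet: 170.3 mm across tare to print against 170, and 56–57 mm between neighbours. The two plunger views differ by about 10 mm, so I'll overlay a model of the tally on both.

Run:
```python
from h import *
def rect(w,l,z): return np.array([[w/2,l/2,z],[w/2,-l/2,z],[-w/2,-l/2,z],[-w/2,l/2,z]])
th=np.linspace(0,2*np.pi,25)
def circ(r,z): return np.c_[.014+r*np.cos(th),r*np.sin(th),0*th+z]
o=np.array([.5285,.3275,0]);yaw=.5
R=np.array([[np.cos(yaw),-np.sin(yaw),0],[np.sin(yaw),np.cos(yaw),0],[0,0,1]])
out=[]
for n,u,v in(("top",166,192),("scene",313,253)):
    c=d[n];s=8
    im=cv2.resize(c["frame"][v:v+48,u:u+48,::-1],(384,384),interpolation=cv2.INTER_CUBIC);raw=im.copy()
    for m,col in((rect(.095,.08,.008),(0,0,255)),(circ(.011,.067),(0,255,255))):
        p=cv2.projectPoints((m@R.T+o),cv2.Rodrigues(c["view"][:3,:3])[0],c["view"][:3,3],c["intrinsics"],np.array(c["dist"]))[0].reshape(-1,2)
        cv2.polylines(im,[np.int32((p-[u,v]+.5)*s)],True,col,1)
    out.append(np.hstack([im,raw]))
cv2.imwrite("pics/ov.png",cv2.resize(np.vstack(out),(600,600),interpolation=cv2.INTER_AREA))
```

```text
(no output)
```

View pics/ov.png

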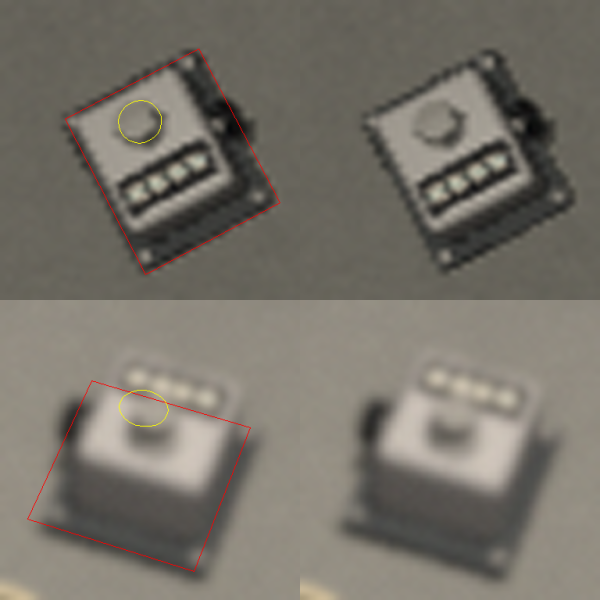

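The model fits the top view within about 1 px, so the plunger is at about (0.540, 0.335). Next is the print key.

```bash
cat > press.py <<'E'
from workcell import *
import numpy as np
def fz(n=4):
    f=[]
    for _ in range(n): f.append(get_obs()["wrist_force"]); bot.dwell(.02)
    return np.mean(f,0)
def press(p,ztop,yaw,travel,goal=4.2):
    q=[np.sin(yaw/2),np.cos(yaw/2),0,0]; L=bot.tcp_to_tips
    bot.reach([*p,.20],q)
    bot.servo_line([*p,ztop+L+.010],velocity=.12); bot.dwell(.2)
    b=fz(8); print("t",get_obs()["time_s"],"bias",b.round(2),"w",get_obs()["gripper_width"])
    h=.003
    while h>-travel-.002:
        bot.servo_line([*p,ztop+L+h],velocity=.02); bot.dwell(.08)
        f=fz()-b; z=get_obs()["position"][2]-L-ztop
        print(f"h {h*1e3:.1f} z {z*1e3:.2f} F {f.round(2)}")
        if f[2]>goal: break
        h-=.001 if f[2]<1 else .0005
    bot.dwell(.1)
    bot.servo_line([*p,ztop+L+.02],velocity=.06)
    bot.servo_line([*p,.20],velocity=.15)
    print("end F",(fz()-b).round(2),"t",get_obs()["time_s"])
E
python3 - <<'E'
from press import *
hand.move_gripper(0,20)
press([.4529,-.0978],.059,-.025,.005)
E
```

```text
t 4.75 bias [ 0.06 -0.19  0.32] w 0.0001240331743639503
h 3.0 z 3.00 F [-0.38  0.24 -0.64]
h 2.0 z 2.02 F [-0.14 -0.15 -0.03]
h 1.0 z 0.99 F [ 0.31  0.39 -0.57]
h 0.0 z 0.06 F [0.23 0.4  0.95]
h -1.0 z -0.95 F [0.5  0.05 1.53]
h -1.5 z -1.45 F [ 0.83 -0.35  1.97]
h -2.0 z -1.97 F [1.36 0.26 2.74]
h -2.5 z -2.46 F [ 1.34 -0.12  2.42]
h -3.0 z -2.95 F [ 1.78 -0.42  2.85]
h -3.5 z -3.47 F [ 2.68 -0.49  3.52]
h -4.0 z -3.97 F [ 2.53 -0.55  3.6 ]
h -4.5 z -4.45 F [ 2.98 -0.06  4.  ]
h -5.0 z -4.95 F [ 2.02 -0.34  5.27]
end F [ 0.15 -0.14 -0.7 ] t 11.775
```

Run:
```python
from press import *
import cv2
press([.540,.335],.067,.5,.006,4.4)
r=vision.read_camera("top"); c=r["frame"][180:260,150:350,::-1]
cv2.imwrite("pics/t2.png",cv2.resize(c,(800,320),interpolation=cv2.INTER_CUBIC))
```

```text
t 14.7667 bias [ 0.22  0.48 -0.15] w 9.113250584009665e-05
h 3.0 z 3.07 F [-0.38 -0.6   0.47]
h 2.0 z 2.02 F [-0.34 -0.41  0.23]
h 1.0 z 1.00 F [-0.41 -0.78  0.16]
h 0.0 z 0.12 F [ 0.26 -0.19  1.34]
h -0.5 z -0.43 F [ 0.56 -0.12  1.93]
h -1.0 z -0.95 F [ 0.62 -0.01  2.33]
h -1.5 z -1.44 F [0.98 0.57 2.53]
h -2.0 z -1.97 F [0.93 0.74 2.81]
h -2.5 z -2.46 F [1.16 0.39 2.98]
h -3.0 z -2.95 F [1.13 0.5  2.88]
h -3.5 z -3.49 F [1.78 0.89 3.45]
h -4.0 z -3.96 F [1.86 0.61 3.89]
h -4.5 z -4.46 F [1.56 0.7  4.01]
h -5.0 z -4.97 F [1.65 0.67 4.1 ]
h -5.5 z -5.47 F [2.   0.98 4.66]
end F [-0.11 -0.02 -0.49] t 22.55
```

Run:
```python
from press import *
import cv2
press([.4572,.0724],.059,-.025,.005)
o=get_obs()
bot.goto_joints([1.125,.353,1.633,0,1.155,-.002])
r=vision.read_camera("top"); print(get_obs()["time_s"])
cv2.imwrite("pics/end.png",cv2.resize(r["frame"][:,:,::-1],(784,588),interpolation=cv2.INTER_CUBIC))
```

```text
t 25.1 bias [-0.32 -0.14  0.19] w 0.00016848684927812737
h 3.0 z 3.03 F [-0.04  0.36 -0.3 ]
h 2.0 z 2.01 F [ 0.09  0.4  -0.25]
h 1.0 z 0.99 F [ 0.33  0.11 -0.53]
h 0.0 z 0.09 F [0.6  0.19 1.54]
h -0.5 z -0.45 F [0.61 0.2  1.09]
h -1.0 z -0.95 F [1.14 0.54 1.87]
h -1.5 z -1.45 F [1.52 0.64 2.18]
h -2.0 z -1.96 F [1.81 0.63 2.65]
h -2.5 z -2.46 F [2.21 0.33 3.35]
h -3.0 z -2.96 F [2.26 0.9  3.03]
h -3.5 z -3.46 F [2.77 0.54 3.58]
h -4.0 z -3.97 F [3.25 0.48 4.01]
h -4.5 z -4.46 F [2.93 0.5  4.1 ]
h -5.0 z -4.94 F [2.82 0.52 5.45]
end F [-0.1   0.5  -0.49] t 32.525
34.4917
```

View pics/end.png

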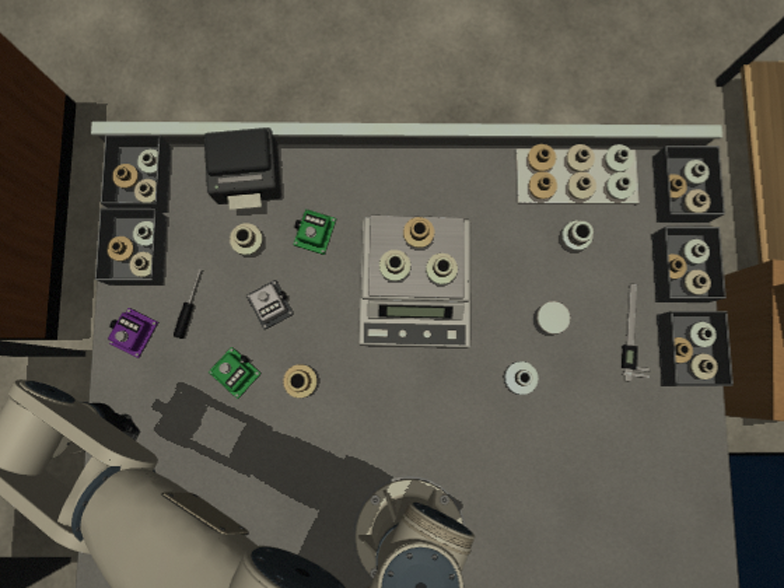

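Nothing has moved: the tally is still at (270,303) px and the plugs still stand on the pan at (395–442, 230–268). All three presses matched the given spring forces.

```bash
python3 -c "
from workcell import *
print(hand_in())"
```

```text
the job is handed in; nothing more can be done
None
```

I pressed the print key, the tally plunger and the tare key in that order, each lightly (under 6 N) and past its click point, and handed the job in at about 34.5 s; the closing picture shows nothing else moved.

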